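Feed a drilled blank and deburr its hole

TASK

Push the feeder's slide fully home, so that the bottom drilled blank slides out of the stack up against the end stop, and leave the slide there to hold it. Then take the spring-bladed deburring tool (straight round handle) from the wooden stand and, keeping it upright with its point inside that blank's hole, run the blade's cone lightly and steadily along the hole's upper edge (its spring part-way pressed in all along) in a full circle, anticlockwise as seen from above, starting and finishing on the side nearest the end stop and never lifting off on the way. Finally hang the tool upright in its stand again and let go, leaving everything else on the bench undisturbed.

Things in the scene. Friction and masses are not known exactly. Their poses are not given: they have to be found in the camera images.
- feeder: Gravity feeder fixed to the bench: steel base 92 wide, 10 thick, from x = -178 to +130 mm. Origin on the bench under the stack's centre; +x = feeding direction (to the end stop), z up. Round the origin an open-topped magazine (74 x 78, top 72 mm above bench) with four blanks; in front (+x) a track between low rails (tops 18 mm up); behind (-x) the slide.
- end_stop (a point): Middle of the end stop's upper edge on the side facing the blank: a steel bar across the track, its face 116 mm along the feeder's +x from its origin, its top 26 mm above the bench. Axes as the feeder's.
- slide_grip (a point): Point on the centre line of the slide's upright black grip, 45 mm above the bench. Grip 16 (feeder x) by 30 mm (feeder y), from 16.5 to 62.5 mm above the bench, on a flat steel tongue. The point is 160 mm behind (-x) the feeder's origin with the slide right out, 73 mm behind it when home (28 mm free between grip and magazine). Axes as the feeder's.
- slide (a joint): Travel of the slide along the feeder's +x, m. 0 = right out; its tongue meets the bottom blank at 0.003 and has it against the end stop at about 0.087 (fully home). Needs about 6 to 10 N; stays where left, holding the blank. As the blank leaves, the rest of the stack drops 5 to 6 mm on to the tongue.
- hole (a point): Centre of the bottom blank's hole, in the plane of its upper face. Brass blank 64 x 64 x 12 mm, round through hole 40 mm in diameter. Starts above the feeder's origin under the stack, upper face 22 mm above the bench; at the end stop it is 84 mm along the feeder's +x, same height. Axes as the feeder's (x to the end stop, z up).
- next_hole (a point): The same point of the next blank up in the stack (34 mm above the bench at the start, about 28.5 mm once it has dropped on to the tongue).
- scraper_grip (a point): Middle of the deburring tool's handle: straight, round, dark wood with three thin dark rings, 28 mm in diameter, 60 mm long, flat top, z up its axis. Below it a steel collar 44 mm wide, 6 thick, whose underside (36 mm below this point) rests on the stand; then a nose 20 mm wide, 30 long, then the blade. It hangs upright in a well of the stand. About 0.16 kg.
- scraper_tip (a point): The blade's point, 89 mm below the handle's middle on the tool's axis when not pressed. The blade ends in a cone, point down, 90 degrees included angle, 22 mm wide 11 mm above the point, on a thin 10 mm shank: pressed down with its point inside the hole, its flank rests on the hole's edge and the spring gives; with the whole cone sunk in the hole it no longer touches the edge.
- blade (a joint): How far the spring blade is pressed back into the tool along its axis, m: 0 = out, 0.010 = pressed right back. The spring gives 0.5 N at the start and 0.5 N more for each mm.
- stand: Wooden block fixed to the bench, 150 (x) x 64 (y) x 72 mm (z), origin under its centre. Two wells in its top at x = -36 and +36 mm, 30 mm in diameter, 62 deep. One holds the deburring tool, the other a tool with a mushroom-shaped handle; which is in which changes.
- burnisher: The other tool, with a mushroom-shaped wooden handle 40 mm wide, hanging by its collar in the other well; its top is 50 mm above the stand. Origin under its collar. Not used; leave alone.
- jar: Bystander: glass jar with a steel lid, 68 mm across, 85 mm tall. Leave alone.
- hammer: Bystander: hammer lying flat. Leave alone.
- bench_block: Bystander: flat square steel block, 75 x 75 x 22 mm. Leave alone.
- mandrel: Bystander: upright tapered steel ring mandrel on a 60 mm foot, 150 mm tall. Leave alone.
- tin: Bystander: closed round tin, 88 mm across, 36 mm tall. Leave alone.
- napkin_ring: Bystander: thin aluminium ring 48 mm across, 35 mm tall, standing on its end. Leave alone.
Things that resemble listed ones, but are neither listed nor needed, are in the scene too. What is shaped like the part that bears scraper_grip but turquoise is not meant. What is shaped like the stand but red is not meant.

How it is judged:
On the way, in this order (a step that is already met when the one before it is completed fails the run):
1. the slide has pushed the bottom blank out against the end stop and the rest of the stack has dropped (x of hole in the frame of feeder above 0.08 m and y of hole in the frame of feeder between -0.004 and 0.004 m and z of hole in the frame of feeder between 0.019 and 0.025 m and x of next_hole in the frame of feeder between -0.004 and 0.004 m and z of next_hole in the frame of feeder between 0.025 and 0.031 m), for 0.2 s.
2. the blade, its spring part-way pressed in, bears on the upper edge of the fed blank's hole, on the end-stop side (x of scraper_tip in the frame of hole above 0.008 m and y of scraper_tip in the frame of hole between -0.0055 and 0.0055 m and z of scraper_tip in the frame of hole between -0.0105 and -0.001 m and value of joint blade between 0.0005 and 0.0095 m and angle between scraper_grip's own z axis and vertical below 0.35 rad and contact force between scraper and blank0 above 0.3 N), for 0.1 s.
3. the blade, its spring part-way pressed in, bears on the upper edge of the fed blank's hole, an eighth of the way round (anticlockwise seen from above) (x of scraper_tip in the frame of hole above 0.006 m and y of scraper_tip in the frame of hole above 0.006 m and z of scraper_tip in the frame of hole between -0.0105 and -0.001 m and value of joint blade between 0.0005 and 0.0095 m and angle between scraper_grip's own z axis and vertical below 0.35 rad and contact force between scraper and blank0 above 0.3 N), for 0.1 s.
4. the blade, its spring part-way pressed in, bears on the upper edge of the fed blank's hole, a quarter round (anticlockwise seen from above) (x of scraper_tip in the frame of hole between -0.0055 and 0.0055 m and y of scraper_tip in the frame of hole above 0.008 m and z of scraper_tip in the frame of hole between -0.0105 and -0.001 m and value of joint blade between 0.0005 and 0.0095 m and angle between scraper_grip's own z axis and vertical below 0.35 rad and contact force between scraper and blank0 above 0.3 N), for 0.1 s.
5. the blade, its spring part-way pressed in, bears on the upper edge of the fed blank's hole, three eighths round (anticlockwise seen from above) (x of scraper_tip in the frame of hole below -0.006 m and y of scraper_tip in the frame of hole above 0.006 m and z of scraper_tip in the frame of hole between -0.0105 and -0.001 m and value of joint blade between 0.0005 and 0.0095 m and angle between scraper_grip's own z axis and vertical below 0.35 rad and contact force between scraper and blank0 above 0.3 N), for 0.1 s.
6. the blade, its spring part-way pressed in, bears on the upper edge of the fed blank's hole, half-way round (anticlockwise seen from above) (x of scraper_tip in the frame of hole below -0.008 m and y of scraper_tip in the frame of hole between -0.0055 and 0.0055 m and z of scraper_tip in the frame of hole between -0.0105 and -0.001 m and value of joint blade between 0.0005 and 0.0095 m and angle between scraper_grip's own z axis and vertical below 0.35 rad and contact force between scraper and blank0 above 0.3 N), for 0.1 s.
7. the blade, its spring part-way pressed in, bears on the upper edge of the fed blank's hole, five eighths round (anticlockwise seen from above) (x of scraper_tip in the frame of hole below -0.006 m and y of scraper_tip in the frame of hole below -0.006 m and z of scraper_tip in the frame of hole between -0.0105 and -0.001 m and value of joint blade between 0.0005 and 0.0095 m and angle between scraper_grip's own z axis and vertical below 0.35 rad and contact force between scraper and blank0 above 0.3 N), for 0.1 s.
8. the blade, its spring part-way pressed in, bears on the upper edge of the fed blank's hole, three quarters round (anticlockwise seen from above) (x of scraper_tip in the frame of hole between -0.0055 and 0.0055 m and y of scraper_tip in the frame of hole below -0.008 m and z of scraper_tip in the frame of hole between -0.0105 and -0.001 m and value of joint blade between 0.0005 and 0.0095 m and angle between scraper_grip's own z axis and vertical below 0.35 rad and contact force between scraper and blank0 above 0.3 N), for 0.1 s.
9. the blade, its spring part-way pressed in, bears on the upper edge of the fed blank's hole, seven eighths round (anticlockwise seen from above) (x of scraper_tip in the frame of hole above 0.006 m and y of scraper_tip in the frame of hole below -0.006 m and z of scraper_tip in the frame of hole between -0.0105 and -0.001 m and value of joint blade between 0.0005 and 0.0095 m and angle between scraper_grip's own z axis and vertical below 0.35 rad and contact force between scraper and blank0 above 0.3 N), for 0.1 s.
10. the blade, its spring part-way pressed in, bears on the upper edge of the fed blank's hole, back on the end-stop side (all of step 2), for 0.1 s.
At the end, for the whole second after the job is handed in: Bottom blank flat in the track against the stop (hole centre over 80 mm along feeder x, within 4 mm sideways); next blank dropped in the magazine (hole mouth 25 to 31 mm up, within 4 mm of centre along x); deburring tool at rest, upright within 0.1 rad, collar on the stand, in a well (all of step 1 and y of scraper_tip in the frame of stand between -0.008 and 0.008 m and z of scraper_tip in the frame of stand between 0.015 and 0.03 m and x of scraper_grip in the frame of stand between -0.047 and 0.047 m and y of scraper_grip in the frame of stand between -0.01 and 0.01 m and z of scraper_grip in the frame of stand between 0.104 and 0.112 m and angle between scraper_grip's own z axis and vertical below 0.1 rad and linear speed of scraper below 0.02 m/s); the robot touches nothing.
It fails at once if the deburring tool is pressed on the blank with more than 20 N (contact force between scraper and blank0 above 20 N).
It fails at once if the blade is lifted off the edge part-way round (its point 3 to 15 mm above the edge, away from the end-stop side) (z of scraper_tip in the frame of hole between 0.003 and 0.015 m and x of scraper_tip in the frame of hole below 0.004 m and horizontal distance between scraper_tip and hole between 0.011 and 0.021 m).
It fails at once if a bystander or the other tool is moved by more than 20 mm (distance of any of jar, hammer, bench_block, mandrel, tin, napkin_ring, burnisher from where it was at the start of the episode above 0.02 m).
It also fails if it takes over 69 s, if anything falls off the work surface, if the arm or the gripper's body presses on something with over 40 N, if the wrist force passes 120 N, or if a joint passes its speed limit or range.

ROBOT

A 6-joint arm with a two-finger parallel gripper is mounted at the origin on the work surface. World frame = base frame: x ahead of the robot, y to its left, z up, the work surface at z = 0. Lengths are in m, angles in rad, forces in N, time in s.
With the tool pointing down it reaches from about 0.225 to 0.875 m from the base axis. Payload 3.4 kg.
Tool frame: the origin (TCP) lies between the finger pads; the fingertips stand 19 mm ahead of it and the grasp point (between the pads) is the TCP; z points along the fingers, y is the line along which they close (so a half turn about z gives the same grasp; the last joint's range is limited). The gripper opens to 85 mm and grips with 20 to 120 N. Pads are 22 mm wide; open, the fingers measure 114 mm over their backs; the gripper's body (76 mm by 85 mm) begins 54 mm behind the grasp point. The pads swing forward as they close: fully open they stand 13 mm farther back than shut.
Start: joints at [1.011, 0.276, 1.505, -0, 1.361, -0.121], TCP at [0.244, 0.521, 0.25] pointing down, gripper open.
Joint ranges: [-2.89, 2.89], [-0.75, 2.08], [0.22, 2.7], [-1.18, 4.32], [0.11, 2.71], [-2.7, 2.7]. Speed limits (rad/s): [2.57, 2.57, 3.14, 3.14, 3.14, 3.14].

INTERFACE

Orientations are given as a unit quaternion [w, x, y, z].
In Python, from rig import get_state, imaging, ticket gives the robot as it stands. The module is installed in compiled form; this text tells all that it offers.
- The arm moves only by the shell command python3 -m inch 'ROWS' [FORCE]. ROWS is JSON, a list of rows, each an object with "claw": the opening, from -1 (shut) to 1 (fully open); "travel": the shift along the world's x, y, z in units of 200 mm (1.0 is 200 mm), a list of three; "turn": the turn about the world's z in units of 180 degrees (1.0 is 180 degrees). A call has 1 to 5 rows; each row is the pose to reach, as a shift and turn from the pose commanded when the call began, turning the shorter way round; what a row does not reach only later rows make up. A row lasts 1/10 s, in which the tool goes at most 50 mm and 8.59 degrees, less where a joint would pass 70% of its speed; a pose out of reach is approached as far as the arm can. A call with a number of a shift or a turn outside -1 to 1 is refused whole. A call with a gripper value outside its range is refused whole. The fingers move at their own pace and stop on an object; FORCE is the grip in N (left out, the last holds). Time passes only in rows, so rows that repeat a pose let the fingers close. It gives the time, the measured TCP pose, the force, the opening and the grip force at its end, in the units of the state.
- get_state(): the state, without advancing time (a new reading comes with each control period).
- imaging.get_image(name): name is "scene" or "top" or "wrist"; returns the picture (384x512x3 uint8, red, green, blue); there is no depth.
- imaging.camera_params(name): a dict with "camera_matrix" (3x3 intrinsics, pixels), "cam_to_world" (4x4, takes a point from camera to world coordinates); the wrist camera has in their place "T_tool_cam" (4x4, takes a point from camera to tool coordinates, whose origin is the TCP and whose axes are the flange's). Camera axes: x right, y down, z forward; pixel columns grow to the right and rows downward; lengths in m; the calibration is good to about 2 mm. A picture is of the moment at which its call begins: read the wrist's pose just before it. camera_params takes no time and is no camera call.
- ticket.sign_off(): hands the job in; it is judged then, once.
The state is a dict: "clock": time; "qpos": joint angles; "qd": joint speeds; "effort": joint torques, N m; "position": TCP position; "ee_rot": TCP orientation; "contact_force": force on the tool from outside, world axes, zero at the start; "moment": the same for the moment, N m; "width": finger opening in m; "gripper_force": force on a finger pad.
Only numpy, scipy, OpenCV 4.12 (cv2) and the standard library are available. Lean on these libraries where they do the work, as an engineer would, in place of code of your own. Each camera call takes 0.05 s, during which the arm holds its last target. There are 200 camera calls.

## Working session

There is one attempt and no reset: what is moved stays moved. The work goes in short steps, Python scripts to look and compute and a shell command to move; the robot and the scene stay as the last step left them, time stands still between calls to the robot, and variables do not carry over. Pictures are saved under pics/ and viewed, at most 10 in all, crops included, and the job is handed in when it is done.

```bash
mkdir -p pics
cat > h.py <<'E'
import numpy as np,cv2
from rig import get_state,imaging,ticket
from scipy.spatial.transform import Rotation as R
def cam(n):
    p=imaging.camera_params(n);K=np.array(p["camera_matrix"])
    if "cam_to_world" in p:return K,np.array(p["cam_to_world"])
    s=get_state();T=np.eye(4);q=s["ee_rot"];T[:3,:3]=R.from_quat([q[1],q[2],q[3],q[0]]).as_matrix();T[:3,3]=s["position"]
    return K,T@np.array(p["T_tool_cam"])
def snap(n,f):
    C=cam(n);im=np.array(imaging.get_image(n));np.save(f"pics/{f}.npy",im);np.savez(f"pics/{f}_c.npz",K=C[0],T=C[1]);return im
def save(im,f,box=None,s=1.5):
    if box:im=im[box[1]:box[3],box[0]:box[2]]
    cv2.imwrite(f"pics/{f}.png",cv2.resize(im[:,:,::-1],None,fx=s,fy=s,interpolation=cv2.INTER_CUBIC))
def px(f,u,v,z):
    c=np.load(f"pics/{f}_c.npz");d=c["T"][:3,:3]@np.linalg.solve(c["K"],[u,v,1]);o=c["T"][:3,3];return o+d*(z-o[2])/d[2]
def proj(f,P):
    c=np.load(f"pics/{f}_c.npz");p=c["K"]@(np.linalg.inv(c["T"])@np.append(P,1))[:3];return p[:2]/p[2]
E
python3 - <<'E'
from h import *
save(snap("top","top1"),"top1");save(snap("scene","sc1"),"sc1")
for n in("top1","sc1"):print(np.load(f"pics/{n}_c.npz")["T"].round(3),np.load(f"pics/{n}_c.npz")["K"].round(1))
s=get_state();print(s)
E
```

```text
[[ 0.023 -0.983  0.181  0.307]
 [-1.    -0.022  0.006 -0.008]
 [-0.002 -0.181 -0.984  1.337]
 [ 0.     0.     0.     1.   ]] [[447.9   0.  260.5]
 [  0.  447.9 194.8]
 [  0.    0.    1. ]]
[[ 0.181  0.719 -0.671  1.334]
 [ 0.984 -0.139  0.116 -0.118]
 [-0.01  -0.681 -0.732  0.972]
 [ 0.     0.     0.     1.   ]] [[408.6   0.  257.1]
 [  0.  408.6 192.5]
 [  0.    0.    1. ]]
{'clock': 0.1, 'qpos': array([ 1.01099985e+00,  2.76537969e-01,  1.50601044e+00,  2.08112001e-05,
        1.36073500e+00, -1.21051548e-01]), 'qd': array([-1.42276443e-03,  7.74579138e-04, -1.67325951e-03, -7.77105961e-05,
        8.03924676e-05,  8.22630875e-04]), 'effort': array([ 1.15086619e-03, -4.17703056e+01, -2.46406245e+01, -1.92524853e-04,
        5.76245890e-03,  4.79124111e-06]), 'position': array([0.24404581, 0.52014185, 0.24952111]), 'ee_rot': array([-2.91850692e-04,  2.17619219e-01,  9.76033381e-01, -7.93464366e-04]), 'contact_force': array([-0.97482682,  0.25371127,  0.45449387]), 'moment': array([ 3.81966353e-02,  2.34514982e-02, -7.42368411e-05]), 'gripper_force': 0.0, 'width': 0.08549299442755944}
```

View pics/top1.png

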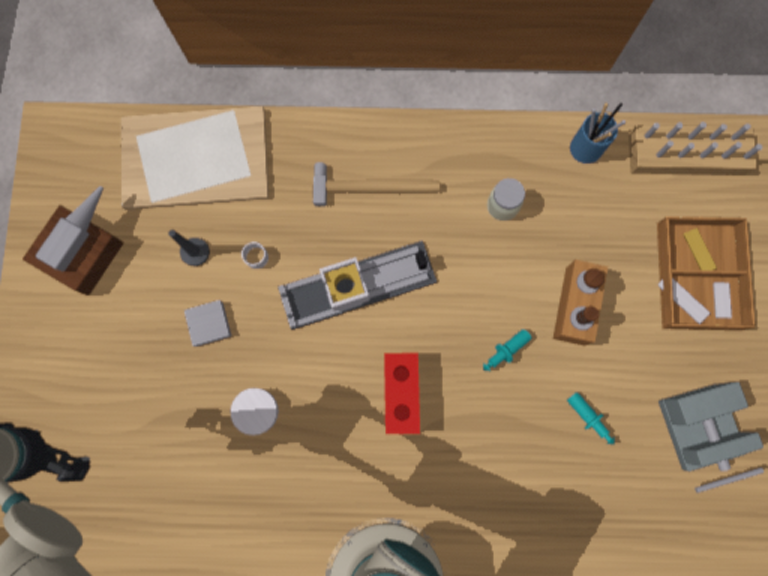

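View pics/sc1.png

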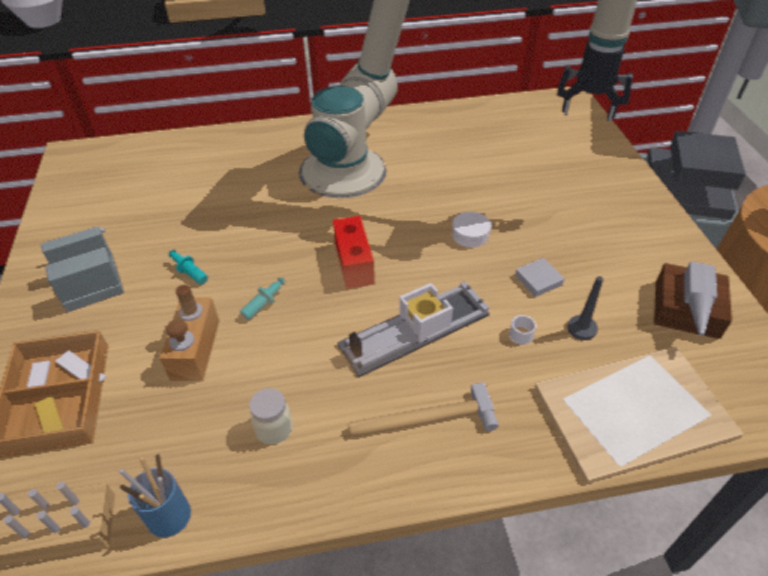

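The top view shows the feeder with its grip at about (421,260), magazine at (344,284) and stop at about (288,306). The wooden stand is at (581,302), with tools at (592,280) and (587,318). The red stand (402,393) and the turquoise tools (508,350) and (591,418) are decoys. The lower tool at (587,318) looks like the straight handle, so I'll enlarge to confirm.

Run:
```python
from h import *
a=np.load("pics/top1.npy");b=np.load("pics/sc1.npy")
f=lambda i,x0,y0,w,h,W,H:cv2.resize(i[y0:y0+h,x0:x0+w],(W,H),interpolation=cv2.INTER_CUBIC)
# feeder top x180..300,y155..225 ->  x5 ; stand top 360..420,165..235 x5 ; stand scene 100..160,180..260 x4
c=np.zeros((600,800,3),np.uint8)
c[:300,:600]=f(a,180,158,120,60,600,300)
c[300:,:250]=f(a,365,170,50,60,250,300)
c[300:,260:500]=f(b,105,185,48,60,240,300)
c[300:,510:800]=f(b,220,185,116,62,290,155).repeat(1,0)[0:155].copy() if 0 else np.pad(f(b,220,185,116,62,290,155),((0,145),(0,0),(0,0)))
save(c,"crop1",s=1)
```

```text
(no output)
```

View pics/crop1.png

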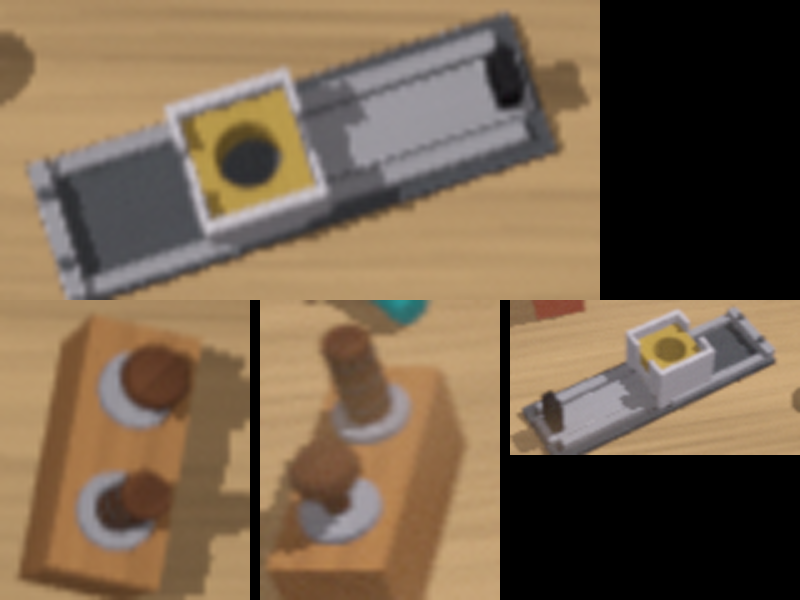

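The crop confirms it. In the stand, the lower/nearer tool (collar at crop (115,510), straight ringed handle) is the deburring tool. The upper one (138,388) has the mushroom head and is the burnisher.

Run:
```python
from h import *
A=lambda x,y,z:px("top1",180+(x-.0)/5-.4,158+y/5-.4,z)
B=lambda x,y,z:px("top1",365+x/5-.4,170+(y-300)/5-.4,z)
m=np.array([A(*p,.072) for p in[(168,105),(288,68),(327,190),(208,235)]]);print(m.round(4),m.mean(0).round(4),[np.linalg.norm(m[i]-m[i-1]).round(4) for i in range(4)])
g=A(505,75,.058);print("grip",g.round(4))
b=[A(510,12,.01),A(558,150,.01)];print("base end",np.round(b,4),np.mean(b,0).round(4))
o=m.mean(0)
for e in(np.mean(b,0),g):d=o-e;print(np.linalg.norm(d[:2]).round(4),np.degrees(np.arctan2(d[1],d[0])).round(2))
for i in(0,2):d=m[i]-m[(i+1)%4];print(np.degrees(np.arctan2(d[1],d[0]))%180)
print("collars",B(138,388,.077).round(4),B(115,510,.077).round(4),"top",B(148,495,.138).round(4))
P=B(115,510,.077);print("scene check",proj("sc1",np.r_[P[:2],.138])*1.5,"origin",proj("sc1",np.r_[o[:2],.072])*1.5)
```

```text
[[0.5841 0.138  0.072 ]
 [0.6076 0.0694 0.072 ]
 [0.5362 0.0447 0.072 ]
 [0.5085 0.112  0.072 ]] [0.5591 0.091  0.072 ] [np.float64(0.0799), np.float64(0.0726), np.float64(0.0755), np.float64(0.0728)]
grip [ 0.6095 -0.0571  0.058 ]
base end [[ 0.6604 -0.0614  0.01  ]
 [ 0.5751 -0.0916  0.01  ]] [ 0.6177 -0.0765  0.01  ]
0.1775 109.29
0.1564 108.79
108.87452160761563
112.33845453716316
collars [ 0.5691 -0.3768  0.077 ] [ 0.4981 -0.3616  0.077 ] top [ 0.4975 -0.3625  0.138 ]
scene check [180.85864912 289.30404751] origin [423.66626676 302.5509076 ]
```

```bash
for i in 1 2 3; do python3 -m inch '[{"claw":1,"travel":[0.122,-0.193,0],"turn":-0.017},{"claw":1,"travel":[0.245,-0.387,0],"turn":-0.034},{"claw":1,"travel":[0.367,-0.58,0],"turn":-0.051},{"claw":1,"travel":[0.49,-0.773,0],"turn":-0.068},{"claw":1,"travel":[0.612,-0.967,0],"turn":-0.084}]' 40; done; python3 -m inch '[{"claw":1,"travel":[0,0,0],"turn":0},{"claw":1,"travel":[0,0,0],"turn":0}]'
python3 - <<'E'
from h import *
save(snap("wrist","w1"),"w1");s=get_state();print(s["qpos"],s["position"],s["clock"])
o=np.r_[.5591,.091];a=np.radians(109.3);u=np.r_[np.cos(a),np.sin(a)]
for d,z in((-.16,.0625),(0,.072),(-.178,.01)):print(proj("w1",np.r_[o+d*u,z])*1.5)
E
```

```text
clock: 0.6
position: [0.3671, 0.3255, 0.25]
ee_rot: [-0.0, 0.345, 0.939, -0.0]
contact_force: [1.1, -0.1, 0.8]
width: 0.0852
gripper_force: 0.0
clock: 1.1
position: [0.4896, 0.132, 0.2501]
ee_rot: [-0.0, 0.466, 0.885, 0.0]
contact_force: [1.3, 0.1, 0.5]
width: 0.0852
gripper_force: 0.0
clock: 1.6
position: [0.612, -0.0613, 0.2498]
ee_rot: [-0.0, 0.578, 0.816, -0.0]
contact_force: [0.3, 0.5, 0.5]
width: 0.0856
gripper_force: 0.0
clock: 1.8
position: [0.6114, -0.0605, 0.2492]
ee_rot: [-0.001, 0.578, 0.816, -0.0]
contact_force: [-0.4, 0.9, -0.6]
width: 0.0853
gripper_force: 0.0
[-2.10762660e-01  3.35925627e-01  1.41850132e+00  6.81119618e-04
  1.38932627e+00 -5.50715453e-01] [ 0.61089391 -0.05948741  0.24952666] 1.85
[380.80540535 258.84264164]
[381.64995065   5.35262685]
[380.49151097 263.71957201]
```

View pics/w1.png

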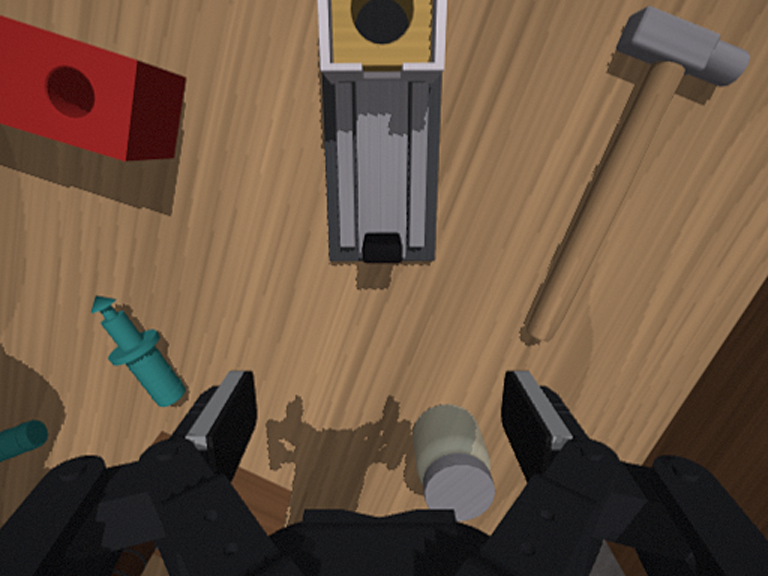

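The wrist view matches the map. The grip is at (382,247) against a predicted (381,259) for its top, and the base end is at row 262 against 264. Grasping the grip next.

```bash
python3 -m inch '[{"claw":1,"travel":[0,0,-0.25],"turn":0},{"claw":1,"travel":[0,0,-0.5],"turn":0},{"claw":1,"travel":[0,0,-0.75],"turn":0},{"claw":1,"travel":[0,0,-0.9],"turn":0},{"claw":1,"travel":[0,0,-1.0],"turn":0}]' 40
python3 -m inch '[{"claw":-0.6,"travel":[0,0,0],"turn":0},{"claw":-0.6,"travel":[0,0,0],"turn":0},{"claw":-0.6,"travel":[0,0,0],"turn":0},{"claw":-0.6,"travel":[0,0,0],"turn":0},{"claw":-0.6,"travel":[0,0,0],"turn":0}]' 40
```

```text
clock: 2.35
position: [0.6088, -0.0574, 0.0477]
ee_rot: [-0.002, 0.576, 0.817, -0.001]
contact_force: [0.2, -0.3, -0.1]
width: 0.0853
gripper_force: 0.0
clock: 2.85
position: [0.6133, -0.0593, 0.0525]
ee_rot: [0.002, 0.577, 0.817, 0.001]
contact_force: [1.5, 2.7, 6.7]
width: 0.0291
gripper_force: 43.3
```

```bash
python3 -m inch '[{"claw":-0.6,"travel":[-0.013,0.038,0],"turn":0},{"claw":-0.6,"travel":[-0.027,0.076,0],"turn":0},{"claw":-0.6,"travel":[-0.04,0.114,0],"turn":0},{"claw":-0.6,"travel":[-0.053,0.152,0],"turn":0},{"claw":-0.6,"travel":[-0.066,0.19,0],"turn":0}]'
python3 -m inch '[{"claw":-0.6,"travel":[-0.013,0.038,0],"turn":0},{"claw":-0.6,"travel":[-0.027,0.076,0],"turn":0},{"claw":-0.6,"travel":[-0.04,0.114,0],"turn":0},{"claw":-0.6,"travel":[-0.053,0.152,0],"turn":0},{"claw":-0.6,"travel":[-0.066,0.19,0],"turn":0}]'
python3 -m inch '[{"claw":-0.6,"travel":[-0.004,0.01,0],"turn":0},{"claw":-0.6,"travel":[-0.007,0.02,0],"turn":0},{"claw":-0.6,"travel":[-0.01,0.03,0],"turn":0},{"claw":-0.6,"travel":[-0.01,0.03,0],"turn":0},{"claw":-0.6,"travel":[-0.01,0.03,0],"turn":0}]'
```

```text
clock: 3.35
position: [0.602, -0.0274, 0.0526]
ee_rot: [0.006, 0.576, 0.817, -0.002]
contact_force: [3.9, -16.5, 2.3]
width: 0.0292
gripper_force: 43.1
clock: 3.85
position: [0.5879, 0.0124, 0.0525]
ee_rot: [0.005, 0.576, 0.817, -0.001]
contact_force: [1.9, -11.0, 5.6]
width: 0.0293
gripper_force: 44.1
clock: 4.35
position: [0.5856, 0.0188, 0.0525]
ee_rot: [0.004, 0.576, 0.817, -0.001]
contact_force: [1.2, -9.4, 6.4]
width: 0.0293
gripper_force: 44.1
```

```bash
python3 -m inch '[{"claw":-0.6,"travel":[-0.005,0.014,0],"turn":0},{"claw":-0.6,"travel":[-0.007,0.019,0],"turn":0},{"claw":-0.6,"travel":[-0.009,0.024,0],"turn":0},{"claw":-0.6,"travel":[-0.009,0.026,0],"turn":0},{"claw":-0.6,"travel":[-0.009,0.026,0],"turn":0}]'
```

```text
clock: 4.85
position: [0.5847, 0.0215, 0.0525]
ee_rot: [0.006, 0.576, 0.817, -0.002]
contact_force: [3.1, -17.4, 4.8]
width: 0.0292
gripper_force: 43.9
```

```bash
python3 -m inch '[{"claw":-0.6,"travel":[-0.003,0.009,0],"turn":0},{"claw":-0.6,"travel":[-0.005,0.014,0],"turn":0},{"claw":-0.6,"travel":[-0.005,0.014,0],"turn":0}]'
python3 -m inch '[{"claw":0.1,"travel":[0.008,-0.022,0],"turn":0},{"claw":0.1,"travel":[0.008,-0.022,0],"turn":0},{"claw":0.1,"travel":[0.008,-0.022,0],"turn":0},{"claw":0.1,"travel":[0.008,-0.022,0],"turn":0}]'
python3 -m inch '[{"claw":0.1,"travel":[0,0,0.2],"turn":0},{"claw":0.1,"travel":[0,0,0.4],"turn":0},{"claw":0.1,"travel":[0,0,0.6],"turn":0},{"claw":0.1,"travel":[0,0,0.8],"turn":0},{"claw":0.1,"travel":[0,0,1],"turn":0}]'
```

```text
clock: 5.15
position: [0.5846, 0.0217, 0.0525]
ee_rot: [0.008, 0.575, 0.818, -0.003]
contact_force: [4.6, -25.4, 3.3]
width: 0.0299
gripper_force: 43.8
clock: 5.55
position: [0.5814, 0.0266, 0.0502]
ee_rot: [-0.0, 0.577, 0.817, 0.0]
contact_force: [0.0, 0.1, -0.7]
width: 0.047
gripper_force: 0.0
clock: 6.05
position: [0.5813, 0.0268, 0.2519]
ee_rot: [-0.0, 0.577, 0.817, 0.0]
contact_force: [0.7, -0.2, -0.1]
width: 0.0472
gripper_force: 0.0
```

```bash
python3 -m inch '[{"claw":0.1,"travel":[-0.06,0.18,0],"turn":0},{"claw":0.1,"travel":[-0.125,0.36,0],"turn":0},{"claw":0.1,"travel":[-0.19,0.54,0],"turn":0},{"claw":0.1,"travel":[-0.25,0.718,0],"turn":0},{"claw":0.1,"travel":[-0.25,0.718,0],"turn":0}]'
python3 -m inch '[{"claw":0.1,"travel":[0,0,0],"turn":0},{"claw":0.1,"travel":[0,0,0],"turn":0}]'
python3 - <<'E'
from h import *
w=snap("wrist","w2");t=snap("top","top2");s=get_state();print(s["position"],s["clock"])
o=np.r_[.5591,.091];a=np.radians(109.3);u=np.r_[np.cos(a),np.sin(a)]
h=np.r_[o+.084*u,.022];p=proj("w2",h);q=proj("top2",h);print(h,p,q,proj("w2",np.r_[o+.116*u,.026]),proj("w2",np.r_[o,.072]))
x0,y0=int(p[0])-70,max(0,int(p[1])-70);X,Y=int(q[0])-25,int(q[1])-25;print(x0,y0,X,Y)
c=np.zeros((560,800,3),np.uint8)
k=w[y0:y0+140,x0:x0+140];c[:k.shape[0]*4,:560]=cv2.resize(k,None,fx=4,fy=4,interpolation=2)
c[:240,560:]=cv2.resize(t[Y:Y+50,X:X+50],(240,240),interpolation=2)
save(c,"crop2",s=1)
E
```

```text
clock: 6.55
position: [0.5294, 0.174, 0.2503]
ee_rot: [-0.001, 0.575, 0.818, 0.001]
contact_force: [-0.5, -0.8, -0.6]
width: 0.0472
gripper_force: 0.0
clock: 6.75
position: [0.532, 0.1691, 0.2502]
ee_rot: [0.0, 0.577, 0.817, -0.0]
contact_force: [-0.2, 0.1, 0.3]
width: 0.0469
gripper_force: 0.0
[0.53226547 0.16863538 0.25018068] 6.85
[0.53133679 0.17027928 0.022     ] [252.65221144 162.95595699] [203.43807994 199.29263239] [252.75462169 137.53716782] [252.46599081 242.45560381]
182 92 178 174
```

View pics/crop2.png

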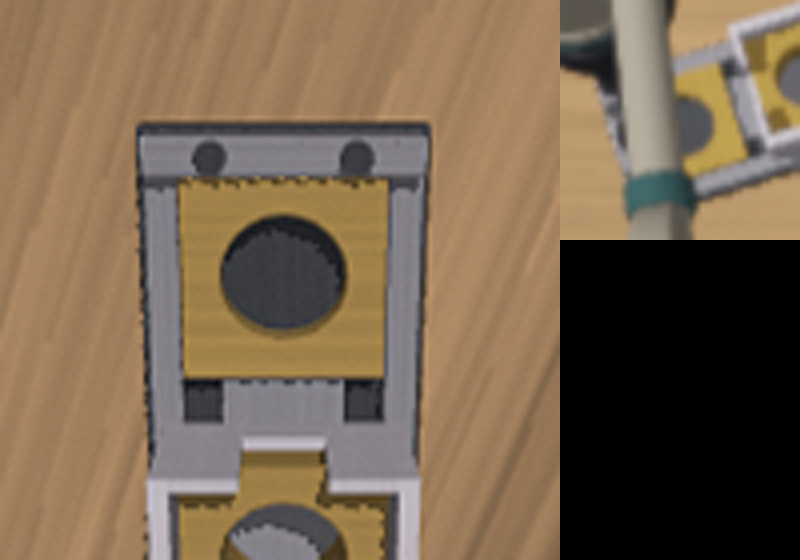

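The blank is out against the stop. The crop shows the hole's rim centred near (283.5,275.5) with blank edges at rows 180 and 378. In the top view the next blank is still in the magazine.

Run:
```python
from h import *
o=np.r_[.5591,.091];a=np.radians(109.3);u=np.r_[np.cos(a),np.sin(a)]
for d in(52,64,84,104,116):print(d,((proj("w2",np.r_[o+d/1e3*u,.022])-[182,92]+.4)*4).round(1))
W=lambda x,y,z:px("w2",182+x/4-.4,92+y/4-.4,z)[:2]
P={"rimtop104":W(283.5,213,.022),"rimbot64":W(283.5,337,.022),"left":W(220,273,.022),"right":W(347,273,.022),"e116":W(284,181,.022),"e52":W(284,378,.022),"c":W(283.5,275.5,.022),"mag":W(284,484,.072),"ml":W(148,482,.072),"mr":W(419,482,.072)}
n=np.r_[u[1],-u[0]]
for k,v in P.items():print(k,v.round(4),((v-o)@u*1e3).round(1),((v-o)@n*1e3).round(1))
```

```text
52 [283.8 383.2]
64 [284.  347.2]
84 [284.2 285.4]
104 [284.4 221.4]
116 [284.6 181.9]
rimtop104 [0.5236 0.1915] 106.6 -0.3
rimbot64 [0.5367 0.1545] 67.3 -0.2
left [0.5112 0.1673] 87.9 -20.0
right [0.5484 0.1805] 88.0 19.5
e116 [0.5205 0.2007] 116.3 -0.2
e52 [0.5414 0.1417] 53.7 0.0
c [0.5301 0.1732] 87.1 -0.2
mag [0.5466 0.1268] 37.9 0.0
ml [0.5101 0.1145] 38.4 -38.5
mr [0.5824 0.1401] 38.7 38.3
```

```bash
for i in 1 2 3; do python3 -m inch '[{"claw":1,"travel":[-0.011,-0.177,0],"turn":0.022},{"claw":1,"travel":[-0.022,-0.355,0],"turn":0.044},{"claw":1,"travel":[-0.033,-0.532,0],"turn":0.065},{"claw":1,"travel":[-0.044,-0.71,0],"turn":0.087},{"claw":1,"travel":[-0.055,-0.887,0],"turn":0.109}]'; done; python3 -m inch '[{"claw":1,"travel":[0,0,0],"turn":0},{"claw":1,"travel":[0,0,0],"turn":0},{"claw":1,"travel":[0,0,0],"turn":0},{"claw":1,"travel":[0,0,0],"turn":0}]'
python3 - <<'E'
from h import *
w=snap("wrist","w3");s=get_state();print(s["position"],s["clock"],s["qpos"])
for P in([.498,-.362,.138],[.498,-.362,.077],[.569,-.3768,.078]):print(proj("w3",np.array(P))*1.5)
save(w,"w3")
E
```

```text
clock: 7.35
position: [0.5208, -0.0103, 0.2503]
ee_rot: [0.0, 0.429, 0.903, -0.0]
contact_force: [0.4, -0.3, 0.4]
width: 0.085
gripper_force: 0.0
clock: 7.85
position: [0.5093, -0.1879, 0.2503]
ee_rot: [0.0, 0.269, 0.963, -0.0]
contact_force: [0.6, -0.2, 0.1]
width: 0.0856
gripper_force: 0.0
clock: 8.35
position: [0.4979, -0.3653, 0.2502]
ee_rot: [-0.0, 0.101, 0.995, 0.0]
contact_force: [0.3, -0.1, -0.5]
width: 0.0853
gripper_force: 0.0
clock: 8.75
position: [0.4989, -0.3616, 0.2505]
ee_rot: [-0.0, 0.101, 0.995, 0.0]
contact_force: [0.2, -0.1, 1.1]
width: 0.0855
gripper_force: 0.0
[ 0.49896658 -0.36157126  0.2505693 ] 8.8 [-7.40114951e-01  3.38027993e-01  1.41272567e+00  3.19198389e-04
  1.39097908e+00 -2.10870507e+00]
[379.36317363 291.71598381]
[379.116855  263.7775817]
[378.84110972 355.83770413]
```

View pics/w3.png

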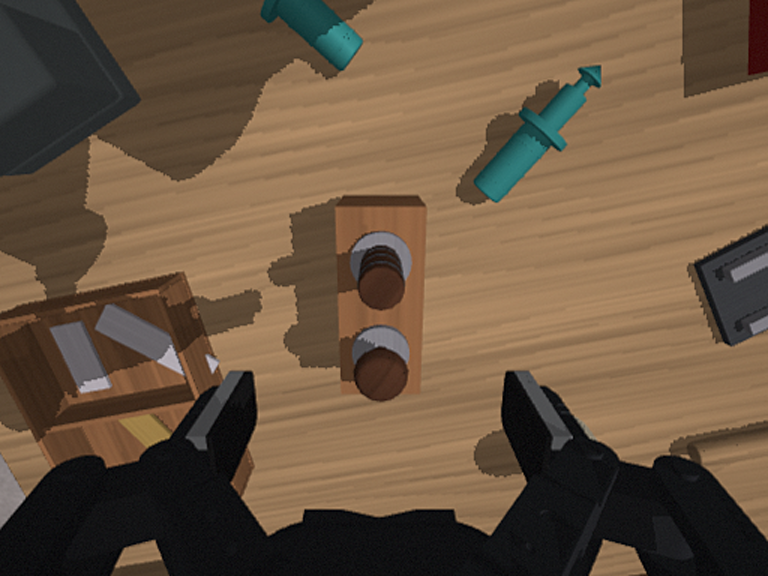

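The straight ringed handle is under the gripper at (380,287), against a predicted (379,292). The burnisher is at (381,373). Descending and gripping now.

```bash
python3 -m inch '[{"claw":1,"travel":[0,0,-0.2],"turn":0},{"claw":1,"travel":[0,0,-0.4],"turn":0},{"claw":1,"travel":[0,0,-0.6],"turn":0},{"claw":1,"travel":[0,0,-0.71],"turn":0},{"claw":1,"travel":[0,0,-0.71],"turn":0}]' 60
python3 -m inch '[{"claw":-0.8,"travel":[0,0,0],"turn":0},{"claw":-0.8,"travel":[0,0,0],"turn":0},{"claw":-0.8,"travel":[0,0,0],"turn":0},{"claw":-0.8,"travel":[0,0,0],"turn":0},{"claw":-0.8,"travel":[0,0,0],"turn":0}]' 60
```

```text
clock: 9.3
position: [0.4971, -0.3599, 0.105]
ee_rot: [-0.003, 0.101, 0.995, 0.002]
contact_force: [-0.5, 0.4, 0.1]
width: 0.0853
gripper_force: 0.0
clock: 9.8
position: [0.4997, -0.3631, 0.1101]
ee_rot: [0.001, 0.101, 0.995, -0.001]
contact_force: [-0.1, 1.2, 5.9]
width: 0.0266
gripper_force: 59.1
```

```bash
python3 -m inch '[{"claw":-0.8,"travel":[0,0,0.1],"turn":0},{"claw":-0.8,"travel":[0,0,0.25],"turn":0},{"claw":-0.8,"travel":[0,0,0.4],"turn":0},{"claw":-0.8,"travel":[0,0,0.55],"turn":0},{"claw":-0.8,"travel":[0,0,0.7],"turn":0}]'
for i in 1 2 3; do python3 -m inch '[{"claw":-0.8,"travel":[0.011,0.177,0],"turn":0},{"claw":-0.8,"travel":[0.022,0.355,0],"turn":0},{"claw":-0.8,"travel":[0.033,0.532,0],"turn":0},{"claw":-0.8,"travel":[0.044,0.71,0],"turn":0},{"claw":-0.8,"travel":[0.0555,0.887,0],"turn":0}]'; done; python3 -m inch '[{"claw":-0.8,"travel":[0,0,0],"turn":0},{"claw":-0.8,"travel":[0,0,0],"turn":0},{"claw":-0.8,"travel":[0,0,0],"turn":0},{"claw":-0.8,"travel":[0,0,0],"turn":0}]'
python3 - <<'E'
from h import *
w=snap("wrist","w4");b=snap("scene","sc4")
p=proj("sc4",np.r_[.5313,.1703,.1]);x,y=int(p[0])-50,int(p[1])-50;print(x,y)
c=np.zeros((500,800,3),np.uint8);c[:450,:450]=cv2.resize(b[y:y+100,x:x+100],(450,450),interpolation=2)
c[:260,450:]=cv2.resize(w,(350,260));save(c,"crop4",s=1)
E
```

```text
clock: 10.3
position: [0.4986, -0.3625, 0.2494]
ee_rot: [-0.0, 0.101, 0.995, 0.0]
contact_force: [-0.2, -0.8, -1.3]
width: 0.0264
gripper_force: 59.1
clock: 10.8
position: [0.5096, -0.1839, 0.2483]
ee_rot: [-0.0, 0.102, 0.995, 0.0]
contact_force: [0.9, 0.1, -1.7]
width: 0.0263
gripper_force: 59.3
clock: 11.3
position: [0.5207, -0.0065, 0.2484]
ee_rot: [0.0, 0.102, 0.995, -0.0]
contact_force: [0.5, -0.7, -0.8]
width: 0.0263
gripper_force: 59.3
clock: 11.8
position: [0.5319, 0.1709, 0.2483]
ee_rot: [0.0, 0.101, 0.995, -0.0]
contact_force: [0.7, 0.1, -1.5]
width: 0.0268
gripper_force: 59.3
clock: 12.2
position: [0.5321, 0.1684, 0.2483]
ee_rot: [-0.0, 0.102, 0.995, -0.0]
contact_force: [-0.1, 1.1, -0.4]
width: 0.0267
gripper_force: 59.5
256 134
```

View pics/crop4.png

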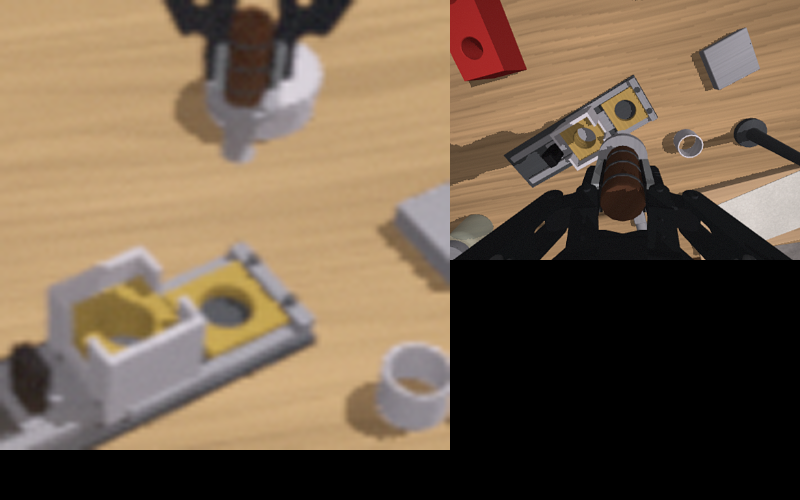

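Run:
```python
from h import *
w=np.load("pics/w4.npy");w3=np.load("pics/w3.npy");b=np.load("pics/sc4.npy")
T=np.r_[.5321,.1684];print("scene top/mid/tip",[((proj("sc4",np.r_[T,z])-[256,134]+.4)*4.5).round(0) for z in(.277,.247,.158,.18)])
z=lambda i,x,y:cv2.resize(i[y:y+50,x:x+50],(400,400),interpolation=2)
c=np.zeros((400,800,3),np.uint8);c[:,:400]=z(w,230,135);c[:,400:]=z(w3,228,145)
save(c,"crop5",s=1)
print("hole pred",(proj("w4",[.5313,.1703,.022])-[230,135]+.4)*8,"collar pred",(proj("w3",[.498,-.362,.078])-[228,145]+.4)*8+[400,0],"top",(proj("w3",[.498,-.362,.138])-[228,145]+.4)*8+[400,0])
```

```text
scene top/mid/tip [array([252.,  22.]), array([247.,  61.]), array([235., 168.]), array([238., 143.])]
hole pred [199.76657734 237.22918744] collar pred [601.17408378 252.00138264] top [602.47025936 399.01858033]
```

View pics/crop5.png

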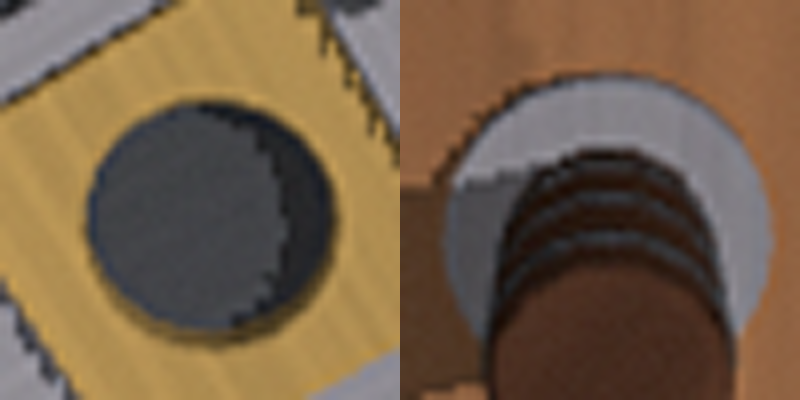

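```bash
python3 -m inch '[{"claw":-0.8,"travel":[0,0.003,-0.15],"turn":0},{"claw":-0.8,"travel":[0,0.003,-0.3],"turn":0},{"claw":-0.8,"travel":[0,0.003,-0.45],"turn":0},{"claw":-0.8,"travel":[0,0.003,-0.55],"turn":0},{"claw":-0.8,"travel":[0,0.003,-0.6],"turn":0}]'
python3 -m inch '[{"claw":-0.8,"travel":[0,0,0],"turn":0},{"claw":-0.8,"travel":[0,0,0],"turn":0},{"claw":-0.8,"travel":[0,0,0],"turn":0},{"claw":-0.8,"travel":[0,0,0],"turn":0},{"claw":-0.8,"travel":[0,0,0],"turn":0}]'
python3 -m inch '[{"claw":-0.8,"travel":[0,0,0],"turn":0},{"claw":-0.8,"travel":[0,0,0],"turn":0},{"claw":-0.8,"travel":[0,0,0],"turn":0}]'
```

```text
clock: 12.8
position: [0.5311, 0.1692, 0.1264]
ee_rot: [-0.002, 0.102, 0.995, -0.0]
contact_force: [-0.3, 1.1, -1.4]
width: 0.0266
gripper_force: 59.5
clock: 13.3
position: [0.5327, 0.1702, 0.1292]
ee_rot: [0.001, 0.101, 0.995, 0.0]
contact_force: [-0.4, 0.8, -1.1]
width: 0.0264
gripper_force: 59.5
clock: 13.6
position: [0.5322, 0.1702, 0.1284]
ee_rot: [0.0, 0.101, 0.995, 0.0]
contact_force: [0.1, -0.9, -1.0]
width: 0.0265
gripper_force: 59.5
```

```bash
python3 -m inch '[{"claw":-0.8,"travel":[-0.003,0.004,-0.04],"turn":0},{"claw":-0.8,"travel":[-0.003,0.004,-0.08],"turn":0},{"claw":-0.8,"travel":[-0.003,0.004,-0.11],"turn":0},{"claw":-0.8,"travel":[-0.003,0.004,-0.125],"turn":0},{"claw":-0.8,"travel":[-0.003,0.004,-0.125],"turn":0}]'
python3 -m inch '[{"claw":-0.8,"travel":[0,0,0],"turn":0},{"claw":-0.8,"travel":[0,0,0],"turn":0},{"claw":-0.8,"travel":[0,0,0],"turn":0}]'
python3 -m inch '[{"claw":-0.8,"travel":[-0.006,0.016,0],"turn":0},{"claw":-0.8,"travel":[-0.012,0.033,0],"turn":0},{"claw":-0.8,"travel":[-0.018,0.05,0],"turn":0},{"claw":-0.8,"travel":[-0.023,0.066,0],"turn":0},{"claw":-0.8,"travel":[-0.023,0.066,0],"turn":0}]'
python3 -m inch '[{"claw":-0.8,"travel":[0,0,0],"turn":0},{"claw":-0.8,"travel":[0,0,0],"turn":0},{"claw":-0.8,"travel":[0,0,0],"turn":0}]'
```

```text
clock: 14.1
position: [0.5311, 0.1708, 0.1024]
ee_rot: [-0.001, 0.101, 0.995, -0.0]
contact_force: [-0.5, -0.3, -0.6]
width: 0.0266
gripper_force: 59.5
clock: 14.4
position: [0.5319, 0.171, 0.1037]
ee_rot: [0.0, 0.101, 0.995, 0.0]
contact_force: [-0.3, 0.6, -1.3]
width: 0.0264
gripper_force: 59.5
clock: 14.9
position: [0.5273, 0.1842, 0.1036]
ee_rot: [0.001, 0.101, 0.995, -0.0]
contact_force: [0.6, -1.3, 0.4]
width: 0.0269
gripper_force: 59.7
clock: 15.2
position: [0.5273, 0.1841, 0.1034]
ee_rot: [0.0, 0.101, 0.995, 0.0]
contact_force: [1.3, -0.9, 0.2]
width: 0.0271
gripper_force: 59.7
```

```bash
python3 - <<'E'
import numpy as np
a=np.radians(109.3)
f=lambda t:70*np.r_[np.cos(a+t),np.sin(a+t)]/1000
for k in range(8):print(k,[(f(np.radians(45*k+9*i))-f(np.radians(45*k))).round(3).tolist() for i in range(1,6)])
E
python3 -m inch '[{"claw":-0.8,"travel":[0,0,-0.004],"turn":0},{"claw":-0.8,"travel":[0,0,-0.008],"turn":0},{"claw":-0.8,"travel":[0,0,-0.008],"turn":0}]'
for i in 1 2 3; do python3 -m inch '[{"claw":-0.8,"travel":[0,0,0],"turn":0}]'; done
```

```text
0 [[-0.01, -0.004], [-0.019, -0.01], [-0.027, -0.018], [-0.034, -0.026], [-0.04, -0.036]]
1 [[-0.004, -0.01], [-0.006, -0.021], [-0.007, -0.032], [-0.006, -0.043], [-0.003, -0.053]]
2 [[0.004, -0.01], [0.01, -0.019], [0.018, -0.027], [0.026, -0.034], [0.036, -0.04]]
3 [[0.01, -0.004], [0.021, -0.006], [0.032, -0.007], [0.043, -0.006], [0.053, -0.003]]
4 [[0.01, 0.004], [0.019, 0.01], [0.027, 0.018], [0.034, 0.026], [0.04, 0.036]]
5 [[0.004, 0.01], [0.006, 0.021], [0.007, 0.032], [0.006, 0.043], [0.003, 0.053]]
6 [[-0.004, 0.01], [-0.01, 0.019], [-0.018, 0.027], [-0.026, 0.034], [-0.036, 0.04]]
7 [[-0.01, 0.004], [-0.021, 0.006], [-0.032, 0.007], [-0.043, 0.006], [-0.053, 0.003]]
clock: 15.5
position: [0.5272, 0.1841, 0.1017]
ee_rot: [0.0, 0.101, 0.995, 0.0]
contact_force: [0.7, -1.2, 1.6]
width: 0.0266
gripper_force: 59.7
clock: 15.6
position: [0.5272, 0.1841, 0.1018]
ee_rot: [0.0, 0.101, 0.995, 0.0]
contact_force: [1.2, -1.3, 1.0]
width: 0.0268
gripper_force: 59.7
clock: 15.7
position: [0.5272, 0.1841, 0.1018]
ee_rot: [0.0, 0.101, 0.995, 0.0]
contact_force: [0.3, -1.6, 1.5]
width: 0.0268
gripper_force: 59.7
clock: 15.8
position: [0.5272, 0.1841, 0.1018]
ee_rot: [0.0, 0.101, 0.995, 0.0]
contact_force: [-0.2, -1.1, 1.6]
width: 0.0268
gripper_force: 59.7
```

```bash
python3 -m inch '[{"claw":-0.8,"travel":[-0.01,-0.004,0],"turn":0},{"claw":-0.8,"travel":[-0.019,-0.01,0],"turn":0},{"claw":-0.8,"travel":[-0.027,-0.018,0],"turn":0},{"claw":-0.8,"travel":[-0.034,-0.026,0],"turn":0},{"claw":-0.8,"travel":[-0.04,-0.036,0],"turn":0}]'
python3 -m inch '[{"claw":-0.8,"travel":[0,0,0],"turn":0},{"claw":-0.8,"travel":[0,0,0],"turn":0}]'
python3 -m inch '[{"claw":-0.8,"travel":[-0.004,-0.01,0],"turn":0},{"claw":-0.8,"travel":[-0.006,-0.021,0],"turn":0},{"claw":-0.8,"travel":[-0.007,-0.032,0],"turn":0},{"claw":-0.8,"travel":[-0.006,-0.043,0],"turn":0},{"claw":-0.8,"travel":[-0.003,-0.053,0],"turn":0}]'
for i in 1 2 3 4; do python3 -m inch '[{"claw":-0.8,"travel":[0,0,0],"turn":0}]'; done
```

```text
clock: 16.3
position: [0.5197, 0.1774, 0.1021]
ee_rot: [0.001, 0.102, 0.995, 0.001]
contact_force: [4.1, 0.5, 0.5]
width: 0.0267
gripper_force: 59.8
clock: 16.5
position: [0.5194, 0.177, 0.1019]
ee_rot: [0.0, 0.101, 0.995, 0.0]
contact_force: [3.5, 0.4, 0.8]
width: 0.0269
gripper_force: 59.8
clock: 17.0
position: [0.5182, 0.1671, 0.1018]
ee_rot: [-0.0, 0.102, 0.995, 0.001]
contact_force: [2.8, 3.8, 2.1]
width: 0.0267
gripper_force: 60.0
clock: 17.1
position: [0.5182, 0.1666, 0.1018]
ee_rot: [-0.0, 0.102, 0.995, 0.0]
contact_force: [2.4, 2.0, 1.7]
width: 0.0266
gripper_force: 60.0
clock: 17.2
position: [0.5183, 0.1665, 0.1018]
ee_rot: [-0.0, 0.102, 0.995, 0.0]
contact_force: [3.4, 2.9, 2.0]
width: 0.0264
gripper_force: 60.0
clock: 17.3
position: [0.5183, 0.1665, 0.1018]
ee_rot: [-0.0, 0.101, 0.995, 0.0]
contact_force: [2.8, 2.7, 2.5]
width: 0.0267
gripper_force: 60.0
clock: 17.4
position: [0.5183, 0.1665, 0.1017]
ee_rot: [-0.0, 0.101, 0.995, 0.0]
contact_force: [3.6, 3.2, 2.5]
width: 0.0265
gripper_force: 60.0
```

```bash
python3 -m inch '[{"claw":-0.8,"travel":[0.004,-0.01,0],"turn":0},{"claw":-0.8,"travel":[0.01,-0.019,0],"turn":0},{"claw":-0.8,"travel":[0.018,-0.027,0],"turn":0},{"claw":-0.8,"travel":[0.026,-0.034,0],"turn":0},{"claw":-0.8,"travel":[0.036,-0.04,0],"turn":0}]'
python3 -m inch '[{"claw":-0.8,"travel":[0,0,0],"turn":0},{"claw":-0.8,"travel":[0,0,0],"turn":0}]'
python3 -m inch '[{"claw":-0.8,"travel":[0.01,-0.004,0],"turn":0},{"claw":-0.8,"travel":[0.021,-0.006,0],"turn":0},{"claw":-0.8,"travel":[0.032,-0.007,0],"turn":0},{"claw":-0.8,"travel":[0.043,-0.006,0],"turn":0},{"claw":-0.8,"travel":[0.053,-0.003,0],"turn":0}]'
for i in 1 2 3 4; do python3 -m inch '[{"claw":-0.8,"travel":[0,0,0],"turn":0}]'; done
```

```text
clock: 17.9
position: [0.5239, 0.1587, 0.1013]
ee_rot: [-0.002, 0.102, 0.995, 0.0]
contact_force: [1.0, 4.7, 2.9]
width: 0.0268
gripper_force: 60.1
clock: 18.1
position: [0.5247, 0.1581, 0.1014]
ee_rot: [-0.001, 0.101, 0.995, -0.0]
contact_force: [0.7, 3.2, 2.3]
width: 0.0265
gripper_force: 60.0
clock: 18.6
position: [0.5356, 0.1572, 0.1014]
ee_rot: [-0.001, 0.101, 0.995, -0.001]
contact_force: [-2.0, 1.4, 2.1]
width: 0.0271
gripper_force: 59.9
clock: 18.7
position: [0.5359, 0.1574, 0.1014]
ee_rot: [-0.001, 0.101, 0.995, -0.0]
contact_force: [-1.4, 2.4, 2.2]
width: 0.0267
gripper_force: 59.9
clock: 18.8
position: [0.5359, 0.1574, 0.1015]
ee_rot: [-0.0, 0.101, 0.995, -0.0]
contact_force: [-2.4, 1.9, 2.0]
width: 0.0263
gripper_force: 59.9
clock: 18.9
position: [0.5359, 0.1575, 0.1016]
ee_rot: [-0.0, 0.101, 0.995, -0.0]
contact_force: [-2.7, 1.5, 1.8]
width: 0.0261
gripper_force: 59.9
clock: 19.0
position: [0.536, 0.1575, 0.1017]
ee_rot: [-0.0, 0.101, 0.995, -0.0]
contact_force: [-1.4, 1.5, 1.7]
width: 0.0267
gripper_force: 59.9
```

```bash
python3 -m inch '[{"claw":-0.8,"travel":[0.01,0.004,0],"turn":0},{"claw":-0.8,"travel":[0.019,0.01,0],"turn":0},{"claw":-0.8,"travel":[0.027,0.018,0],"turn":0},{"claw":-0.8,"travel":[0.034,0.026,0],"turn":0},{"claw":-0.8,"travel":[0.04,0.036,0],"turn":0}]'
python3 -m inch '[{"claw":-0.8,"travel":[0,0,0],"turn":0},{"claw":-0.8,"travel":[0,0,0],"turn":0}]'
python3 -m inch '[{"claw":-0.8,"travel":[0.004,0.01,0],"turn":0},{"claw":-0.8,"travel":[0.006,0.021,0],"turn":0},{"claw":-0.8,"travel":[0.007,0.032,0],"turn":0},{"claw":-0.8,"travel":[0.006,0.043,0],"turn":0},{"claw":-0.8,"travel":[0.003,0.053,0],"turn":0}]'
for i in 1 2 3 4; do python3 -m inch '[{"claw":-0.8,"travel":[0,0,0],"turn":0}]'; done
```

```text
clock: 19.5
position: [0.5442, 0.1647, 0.1015]
ee_rot: [-0.0, 0.101, 0.995, -0.0]
contact_force: [-2.0, 0.1, 0.4]
width: 0.0265
gripper_force: 59.8
clock: 19.7
position: [0.5446, 0.1653, 0.1018]
ee_rot: [0.0, 0.101, 0.995, 0.0]
contact_force: [-0.9, 0.8, 0.2]
width: 0.0265
gripper_force: 59.8
clock: 20.2
position: [0.5451, 0.1754, 0.1017]
ee_rot: [0.0, 0.101, 0.995, -0.0]
contact_force: [-2.0, -3.1, 0.4]
width: 0.0267
gripper_force: 59.7
clock: 20.3
position: [0.5449, 0.1758, 0.1018]
ee_rot: [0.0, 0.101, 0.995, 0.0]
contact_force: [-1.6, 0.4, 0.0]
width: 0.0266
gripper_force: 59.7
clock: 20.4
position: [0.5449, 0.1758, 0.1018]
ee_rot: [0.0, 0.101, 0.995, 0.0]
contact_force: [-1.1, -1.7, 0.8]
width: 0.0265
gripper_force: 59.7
clock: 20.5
position: [0.5449, 0.1758, 0.1018]
ee_rot: [0.0, 0.101, 0.995, 0.0]
contact_force: [-1.1, 0.0, 0.6]
width: 0.0264
gripper_force: 59.7
clock: 20.6
position: [0.5449, 0.1757, 0.1018]
ee_rot: [0.0, 0.102, 0.995, 0.0]
contact_force: [-1.4, -0.5, 0.3]
width: 0.0266
gripper_force: 59.7
```

```bash
python3 -m inch '[{"claw":-0.8,"travel":[-0.003,0.011,0],"turn":0},{"claw":-0.8,"travel":[-0.009,0.021,0],"turn":0},{"claw":-0.8,"travel":[-0.017,0.03,0],"turn":0},{"claw":-0.8,"travel":[-0.024,0.038,0],"turn":0},{"claw":-0.8,"travel":[-0.034,0.045,0],"turn":0}]'
python3 -m inch '[{"claw":-0.8,"travel":[0,0,0],"turn":0},{"claw":-0.8,"travel":[0,0,0],"turn":0}]'
python3 -m inch '[{"claw":-0.8,"travel":[-0.01,0.004,0],"turn":0},{"claw":-0.8,"travel":[-0.021,0.006,0],"turn":0},{"claw":-0.8,"travel":[-0.032,0.007,0],"turn":0},{"claw":-0.8,"travel":[-0.043,0.005,0],"turn":0},{"claw":-0.8,"travel":[-0.055,0.001,0],"turn":0}]'
for i in 1 2 3 4; do python3 -m inch '[{"claw":-0.8,"travel":[0,0,0],"turn":0}]'; done
```

```text
clock: 21.1
position: [0.5384, 0.1844, 0.1019]
ee_rot: [0.001, 0.101, 0.995, -0.0]
contact_force: [1.0, -3.2, 1.6]
width: 0.0265
gripper_force: 59.8
clock: 21.3
position: [0.5381, 0.1846, 0.1019]
ee_rot: [0.0, 0.101, 0.995, 0.0]
contact_force: [-0.2, -2.7, 1.7]
width: 0.0264
gripper_force: 59.8
clock: 21.8
position: [0.5278, 0.1852, 0.1021]
ee_rot: [0.001, 0.101, 0.995, 0.001]
contact_force: [3.5, -2.5, 0.6]
width: 0.0263
gripper_force: 59.8
clock: 21.9
position: [0.5268, 0.1848, 0.1019]
ee_rot: [0.0, 0.101, 0.995, 0.0]
contact_force: [2.3, -1.3, 1.8]
width: 0.0263
gripper_force: 59.8
clock: 22.0
position: [0.5268, 0.1848, 0.1018]
ee_rot: [-0.0, 0.101, 0.995, 0.0]
contact_force: [1.1, -0.8, 0.9]
width: 0.0268
gripper_force: 59.8
clock: 22.1
position: [0.5269, 0.1848, 0.1017]
ee_rot: [-0.0, 0.101, 0.995, 0.0]
contact_force: [1.6, -2.2, 2.1]
width: 0.0266
gripper_force: 59.8
clock: 22.2
position: [0.5269, 0.1848, 0.1017]
ee_rot: [-0.0, 0.101, 0.995, 0.0]
contact_force: [2.1, -1.7, 1.2]
width: 0.0265
gripper_force: 59.8
```

```bash
python3 -m inch '[{"claw":-0.8,"travel":[0.005,-0.014,0],"turn":0},{"claw":-0.8,"travel":[0.01,-0.028,0],"turn":0},{"claw":-0.8,"travel":[0.015,-0.042,0],"turn":0},{"claw":-0.8,"travel":[0.015,-0.042,0.03],"turn":0},{"claw":-0.8,"travel":[0.015,-0.042,0.1],"turn":0}]'
python3 -m inch '[{"claw":-0.8,"travel":[0,0,0.1],"turn":0},{"claw":-0.8,"travel":[0,0,0.25],"turn":0},{"claw":-0.8,"travel":[0,0,0.4],"turn":0},{"claw":-0.8,"travel":[0,0,0.55],"turn":0},{"claw":-0.8,"travel":[0,0,0.65],"turn":0}]'
for i in 1 2 3; do python3 -m inch '[{"claw":-0.8,"travel":[-0.0105,-0.18,0],"turn":0},{"claw":-0.8,"travel":[-0.021,-0.359,0],"turn":0},{"claw":-0.8,"travel":[-0.0315,-0.538,0],"turn":0},{"claw":-0.8,"travel":[-0.042,-0.718,0],"turn":0},{"claw":-0.8,"travel":[-0.0525,-0.897,0],"turn":0}]'; done; for i in 1 2; do python3 -m inch '[{"claw":-0.8,"travel":[0,0,0],"turn":0},{"claw":-0.8,"travel":[0,0,0],"turn":0},{"claw":-0.8,"travel":[0,0,0],"turn":0},{"claw":-0.8,"travel":[0,0,0],"turn":0}]'; done
```

```text
clock: 22.7
position: [0.5286, 0.1761, 0.1207]
ee_rot: [-0.002, 0.102, 0.995, -0.0]
contact_force: [-0.4, -0.2, -1.4]
width: 0.0265
gripper_force: 59.6
clock: 23.2
position: [0.5302, 0.1766, 0.2543]
ee_rot: [0.001, 0.101, 0.995, 0.001]
contact_force: [-0.6, 0.6, -1.4]
width: 0.0262
gripper_force: 59.6
clock: 23.7
position: [0.5188, -0.0041, 0.2519]
ee_rot: [-0.0, 0.101, 0.995, 0.0]
contact_force: [0.4, -0.8, -0.6]
width: 0.0269
gripper_force: 59.6
clock: 24.2
position: [0.5084, -0.1835, 0.2519]
ee_rot: [-0.0, 0.101, 0.995, 0.0]
contact_force: [0.1, -0.3, -0.8]
width: 0.0269
gripper_force: 59.6
clock: 24.7
position: [0.4981, -0.3629, 0.2518]
ee_rot: [-0.0, 0.102, 0.995, 0.001]
contact_force: [0.9, -0.4, -1.5]
width: 0.0263
gripper_force: 59.6
clock: 25.1
position: [0.4986, -0.3605, 0.2519]
ee_rot: [-0.0, 0.101, 0.995, 0.0]
contact_force: [-0.1, -0.5, -1.3]
width: 0.0266
gripper_force: 59.7
clock: 25.5
position: [0.4986, -0.3616, 0.2518]
ee_rot: [0.0, 0.101, 0.995, 0.0]
contact_force: [0.4, -0.3, -1.3]
width: 0.0265
gripper_force: 59.7
```

```bash
python3 -m inch '[{"claw":-0.8,"travel":[0,0,-0.15],"turn":0},{"claw":-0.8,"travel":[0,0,-0.3],"turn":0},{"claw":-0.8,"travel":[0,0,-0.4],"turn":0},{"claw":-0.8,"travel":[0,0,-0.48],"turn":0},{"claw":-0.8,"travel":[0,0,-0.55],"turn":0}]'
python3 -m inch '[{"claw":-0.8,"travel":[0,0,-0.05],"turn":0},{"claw":-0.8,"travel":[0,0,-0.09],"turn":0},{"claw":-0.8,"travel":[0,0,-0.12],"turn":0},{"claw":-0.8,"travel":[0,0,-0.14],"turn":0},{"claw":-0.8,"travel":[0,0,-0.15],"turn":0}]'
python3 -m inch '[{"claw":-0.8,"travel":[0,0,0],"turn":0},{"claw":-0.8,"travel":[0,0,0],"turn":0},{"claw":-0.8,"travel":[0,0,0],"turn":0}]'
```

```text
clock: 26.0
position: [0.4983, -0.3616, 0.1406]
ee_rot: [-0.0, 0.101, 0.995, 0.0]
contact_force: [-0.1, -0.6, -1.1]
width: 0.0268
gripper_force: 59.7
clock: 26.5
position: [0.4986, -0.3619, 0.1117]
ee_rot: [0.0, 0.101, 0.995, -0.0]
contact_force: [0.1, -0.1, -0.7]
width: 0.0262
gripper_force: 59.7
clock: 26.8
position: [0.4987, -0.362, 0.1122]
ee_rot: [0.0, 0.101, 0.995, -0.0]
contact_force: [0.0, 0.2, -1.1]
width: 0.0263
gripper_force: 59.7
```

Entered the well without contact, and about 2 mm remains. Lower to seat it, release and retreat.

```bash
python3 -m inch '[{"claw":-0.8,"travel":[0,0,-0.005],"turn":0},{"claw":-0.8,"travel":[0,0,-0.011],"turn":0},{"claw":-0.8,"travel":[0,0,-0.011],"turn":0},{"claw":-0.8,"travel":[0,0,-0.011],"turn":0}]'
python3 -m inch '[{"claw":0,"travel":[0,0,0],"turn":0},{"claw":0.4,"travel":[0,0,0],"turn":0},{"claw":1,"travel":[0,0,0],"turn":0},{"claw":1,"travel":[0,0,0],"turn":0},{"claw":1,"travel":[0,0,0],"turn":0}]'
python3 -m inch '[{"claw":1,"travel":[0,0,0.1],"turn":0},{"claw":1,"travel":[0,0,0.3],"turn":0},{"claw":1,"travel":[0,0,0.5],"turn":0},{"claw":1,"travel":[0,0,0.65],"turn":0},{"claw":1,"travel":[0,0,0.7],"turn":0}]'
python3 -m inch '[{"claw":1,"travel":[0,0,0],"turn":0},{"claw":1,"travel":[0,0,0],"turn":0},{"claw":1,"travel":[0,0,0],"turn":0},{"claw":1,"travel":[0,0,0],"turn":0}]'
python3 - <<'E'
from h import *
w=snap("wrist","w6");b=snap("scene","sc6");t=snap("top","top6")
c=np.zeros((600,800,3),np.uint8);z=lambda i,x,y,k:cv2.resize(i[y:y+k,x:x+k],(390,290),interpolation=2)
c[:290,:390]=cv2.resize(w[120:280,150:365],(390,290));c[:290,400:790]=cv2.resize(b[180:260,80:188],(390,290));c[300:590,:390]=cv2.resize(b[160:260,215:350],(390,290));c[300:590,400:790]=cv2.resize(t[155:225,180:274],(390,290))
save(c,"fin",s=1)
E
```

```text
clock: 27.2
position: [0.4986, -0.362, 0.1101]
ee_rot: [0.0, 0.101, 0.995, -0.0]
contact_force: [-1.1, 1.4, 2.6]
width: 0.0265
gripper_force: 60.1
clock: 27.7
position: [0.4985, -0.3618, 0.1094]
ee_rot: [-0.0, 0.101, 0.995, 0.0]
contact_force: [0.9, -0.2, -0.2]
width: 0.0854
gripper_force: 0.0
clock: 28.2
position: [0.4998, -0.363, 0.2535]
ee_rot: [0.003, 0.101, 0.995, -0.002]
contact_force: [-0.2, -1.0, -0.3]
width: 0.0851
gripper_force: 0.0
clock: 28.6
position: [0.4979, -0.3614, 0.2476]
ee_rot: [-0.001, 0.101, 0.995, 0.001]
contact_force: [-0.2, 1.0, 0.4]
width: 0.0855
gripper_force: 0.0
```

View pics/fin.png

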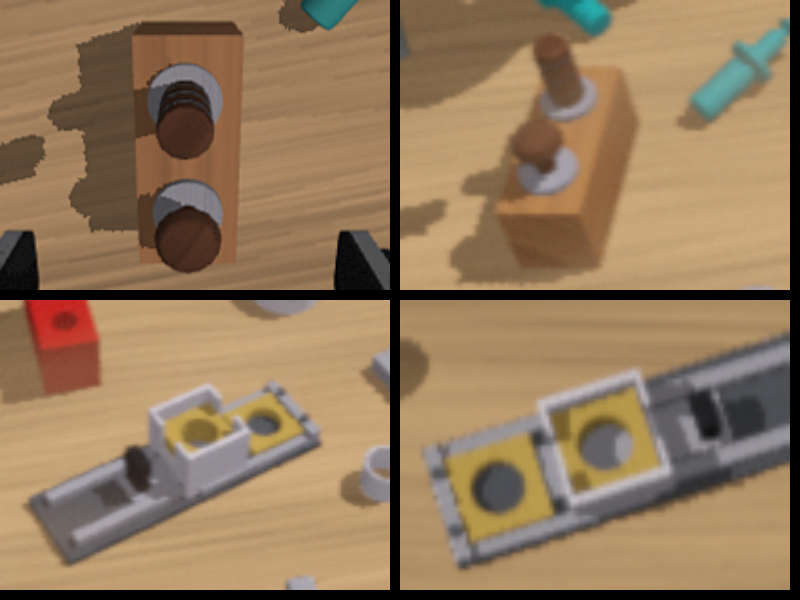

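The tool hangs upright with its collar on the stand. The blank is against the stop, the slide is home and the burnisher is unmoved.

```bash
python3 -c "
from rig import ticket
print(ticket.sign_off())"
```

```text
the job is handed in; nothing more can be done
None
```

I handed the job in at about 29 s: the blank is against the stop with the slide home, the hole's edge went round once anticlockwise with the blade pressing throughout as far as the force readings show, and the deburring tool hangs upright in its well; sign-off gave no verdict.

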